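# Set the travel stop of an inspection slide

### The job

The carriage of the inspection slide stands where the module is wanted for inspection, so set its left-hand travel stop there: loosen the thumb screw of the left shaft collar (on the robot's left, +y, of the carriage) before moving the collar, slide the collar along its rod until it just touches the carriage's bearing sleeve, and tighten the screw fully again. Do not push the carriage off its spot, and leave the right-hand collar and the things on the bench alone.

Things in the scene. Friction and masses are not known exactly. Their poses are not given: they have to be found in the camera images.
- slide: the inspection slide, standing on the bench by its weight (10 kg): steel base plate 150 x 520 x 12 mm, two steel rods of 16 mm along its y axis, 39 mm up, at x = -45 mm (front rod, nearer the robot) and x = +45 mm, in shaft supports 56 mm tall at y = +-235 mm. Origin: centre of the plate's underside, on the bench; y points to the robot's left (slide turned up to 0.3 rad), z up
- left_stop_knob (a point): centre of the knurled head of the left collar's thumb screw: round head 25 mm across and 19 mm tall (half of it above and half below this point), upright axis, 79.5 mm above the bench; below it a 9 mm shank of 13 mm length stands on the collar. Axes as the slide's. The screw has a right-hand thread: counter-clockwise from above loosens
- left_stop_mid (a point): centre of the left shaft collar, on the axis of the front rod: dark steel ring 36 mm across, 16 mm wide along the rod (8 mm either side of this point), 39 mm above the bench. A flat milled along the rod keeps its screw upright: it can only slide along the slide's y. Loose, it drags with 4 N, 8 N if slid at 60 mm/s; tight, it holds some 25 N: do not force it
- left_stop_face (a point): centre of the left collar's end face that looks at the carriage (8 mm from left_stop_mid towards -y of the slide); axes as the slide's
- carriage_left_end (a point): centre of the end face of the carriage's left bearing sleeve on the front rod (steel tube 28 mm across, standing 28 mm out of the carriage block), which the left collar is to touch; it faces +y of the slide; axes as the slide's
- carriage_top (a point): a point on top of the carriage block over the front rod, mid-way along the carriage. The block is 130 mm across the rods and 70 mm along them, its top 55 mm above the bench; on it, behind the front rod, sit a black nest plate and an aluminium module with brass connectors, up to 83 mm high. The carriage weighs about 1 kg and has only some 4 N of drag: a harder push shifts it
- right_stop_mid (a point): centre of the right-hand collar on the front rod, the twin of the left one on the other side of the carriage; its screw is tight. To be left alone
- left_stop (a joint): where the left collar stands along the rod (m, grows towards +y of the slide): it reads 0 where left_stop_mid is at y = 165 mm of the slide
- left_stop_screw (a joint): turn of the left thumb screw (rad): 0 fully tight, grows counter-clockwise (loosening). It starts within 0.05 of tight. The tip bites on the rod below about 0.55, harder the nearer to 0; from 0.6 on the collar is free. A captive screw: it stops at 2.6. Turning it takes about 0.1 N m loose and up to 0.35 N m tight
- carriage (a joint): where the carriage stands along the rods (m, grows towards +y of the slide): 0 with its centre at the slide's centre; its left sleeve ends 63 mm from the carriage's centre
- right_stop (a joint): where the right collar stands along the rod (m, grows towards +y of the slide); it must not change
- right_stop_screw (a joint): turn of the right collar's screw (rad), 0 fully tight; it must not change
- driver_grip (a point): handle of a screwdriver 160 mm long lying beyond the slide; leave it alone
- spare_collar: a spare shaft collar 36 mm across without a screw, lying flat on the bench in front of the slide; leave it alone
- wash_bottle: a white plastic bottle 48 mm across and 110 mm tall with a black cap, beyond the slide; origin at its foot; leave it alone
- parts_tray: a blue parts tray 75 x 110 x 22 mm with connectors in it, in front of the slide; origin under its centre; leave it alone

How it is judged (in metres and radians):
On the way, in this order (a step that is already met when the one before it is completed fails the run):
1. the left thumb screw is turned loose while its collar still stands where it stood (value of joint left_stop_screw above 0.4 rad and distance of left_stop_mid from where it was at the start of the episode below 0.004 m), for 0.1 s.
2. the left collar is slid up to the carriage's sleeve (y of left_stop_face in the frame of carriage_left_end below 0.002 m), for 0.2 s.
At the end, for the whole second after the job is handed in: the left collar's face is within 2 mm of the carriage's left sleeve, its screw is tight again (within 0.2 rad of fully tight), the carriage stands within 5 mm of where it was, the right collar has not moved (2 mm) and its screw is tight, all at rest (y of left_stop_face in the frame of carriage_left_end below 0.002 m and value of joint left_stop_screw below 0.2 rad and distance of carriage_top from where it was at the start of the episode below 0.005 m and distance of right_stop_mid from where it was at the start of the episode below 0.002 m and value of joint right_stop_screw below 0.1 rad and linear speed of each of left_stop, carriage below 0.005 m/s); the robot touches nothing.
It fails at once if the carriage is pushed more than 5 mm off its spot (distance of carriage_top from where it was at the start of the episode above 0.005 m).
It fails at once if the right-hand collar or its screw is moved (distance of right_stop_mid from where it was at the start of the episode above 0.003 m or value of joint right_stop_screw above 0.15 rad).
It fails at once if the screwdriver, spare collar, bottle or tray is disturbed (distance of any of driver_grip, spare_collar, wash_bottle, parts_tray from where it was at the start of the episode above 0.02 m).
It also fails if it takes over 48 s, if anything falls off the work surface, if the arm or the gripper's body presses on something with over 40 N, if the wrist force passes 120 N, or if a joint passes its speed limit or range.

### The arm

A 6-joint arm with a two-finger parallel gripper is mounted at the origin on the work surface. World frame = base frame: x ahead of the robot, y to its left, z up, the work surface at z = 0. Lengths are in mm, angles in rad, forces in N, time in s.
With the tool pointing down it reaches from about 250 to 775 mm from the base axis. Payload 8.9 kg.
Tool frame: the origin (TCP) lies between the finger pads; the fingertips stand 8 mm ahead of it and the grasp point (between the pads) lies 11 mm behind it; z points along the fingers, y is the line along which they close (so a half turn about z gives the same grasp; the last joint's range is limited). The gripper opens to 85 mm and grips with 20 to 120 N. Pads are 22 mm wide; open, the fingers measure 114 mm over their backs; the gripper's body (76 mm by 85 mm) begins 54 mm behind the grasp point. The pads swing forward as they close: fully open they stand 13 mm farther back than shut.
Start: joints at [1.121, 0.291, -0.153, 1.127, 0, 1.431], TCP at [160.55, 499.848, 239.305] pointing down, gripper open.
Joint ranges: [-2.52, 2.52], [-0.91, 1.74], [-1.3, 1.37], [-1.96, 2.02], [-1.52, 1.47], [-3.14, 3.14]. Speed limits (rad/s): [2.22, 2.22, 2.79, 3.14, 3.14, 3.14].

### API

Orientations are given as [roll, pitch, yaw] about the fixed x, y, z axes, in that order (R = Rz(yaw) Ry(pitch) Rx(roll)).
In Python, from bench import sense, imaging, job gives the robot as it stands.
- The arm moves only by the shell command python3 -m crank 'ROWS' [OPENING] [FORCE]. ROWS is JSON, a list of rows, each a list of 4 numbers: the shift along the world's x, y, z in mm, then the turn about the world's z in degrees. In form: [[tx, ty, tz, twist], ...]. A call has 1 to 5 rows; each row is the pose to reach, as a shift and turn from the pose commanded when the call began; what a row does not reach only later rows make up. A row lasts 1/12 s, in which the tool goes at most 41.7 mm and 7.16 degrees, less where a joint would pass 70% of its speed; a pose out of reach is approached as far as the arm can. A call with a gripper value outside its range is refused whole. OPENING is the finger opening in mm, from 0 to 85.4, set as the call begins (- or left out, the last holds). The fingers move at their own pace and stop on an object; FORCE is the grip in N (left out, the last holds). Time passes only in rows, so rows that repeat a pose let the fingers close. It gives the time, the measured TCP pose, the force, the opening and the grip force at its end, in the units of the state.
- sense(): the state, without advancing time (a new reading comes with each control period).
- imaging.get_image(name): name is "scene" or "top"; returns a dict with "color" (400x640x3 uint8, red, green, blue), "K" (3x3 intrinsics, pixels), "R" (3x3) and "t" (3): a world point X has camera coordinates R X + t. Camera axes: x right, y down, z forward; pixel columns grow to the right and rows downward; lengths in mm; the calibration is good to about 2 mm. A picture is of the moment at which its call begins. There is no depth.
- job.job_done(): hands the job in; it is judged then, once.
The state is a dict: "time_s": time; "joint_pos": joint angles; "joint_vel": joint speeds; "effort": joint torques, N m; "position": TCP position; "tool_rot": TCP orientation; "force": force on the tool from outside, world axes, zero at the start; "torque": the same for the moment, N m; "finger_gap": finger opening in mm; "grasp_force": force on a finger pad.
Only numpy, scipy, OpenCV 4.12 (cv2) and the standard library are available. Lean on these libraries where they do the work, as an engineer would, in place of code of your own. Each camera call takes 0.05 s, during which the arm holds its last target. There are 200 camera calls.

## Working session

There is one attempt and no reset: what is moved stays moved. The work goes in short steps, Python scripts to look and compute and a shell command to move; the robot and the scene stay as the last step left them, time stands still between calls to the robot, and variables do not carry over. Pictures are saved under pics/ and viewed, at most 10 in all, crops included, and the job is handed in when it is done.

```bash
mkdir -p pics; cat > h.py <<'E'
import numpy as np,cv2
from bench import sense,imaging,job
def shot(n,f,crop=None,s=1):
    im=imaging.get_image(n); c=im["color"][:,:,::-1]
    if crop: x0,y0,x1,y1=crop; c=c[y0:y1,x0:x1]
    cv2.imwrite("pics/"+f,cv2.resize(c,None,fx=s,fy=s,interpolation=cv2.INTER_CUBIC)); return im
def ray(im,u,v,z):
    K,R,t=[np.array(im[k],float) for k in("K","R","t")]
    d=R.T@np.linalg.solve(K,[u,v,1]); c=-R.T@t
    return c+d*(z-c[2])/d[2]
def proj(im,X):
    p=np.array(im["K"])@(np.array(im["R"])@X+np.array(im["t"])); return p[:2]/p[2]
E
python3 - <<'E'
from h import *
for n in("top","scene"):
    im=shot(n,n+"0.png",None,1.25); print(n,-np.array(im["R"]).T@im["t"])
s=sense();print(s["time_s"],s["position"],s["tool_rot"],s["finger_gap"])
E
```

```text
top [456.53740418   2.28969757 779.4710918 ]
scene [ 936.30202309 -431.76906173  686.86395147]
0.1 [160.37972474 499.50428267 238.79319578] [-3.14042885e+00 -1.55973053e-04  2.83081452e+00] 85.43083795051471
```

View pics/top0.png

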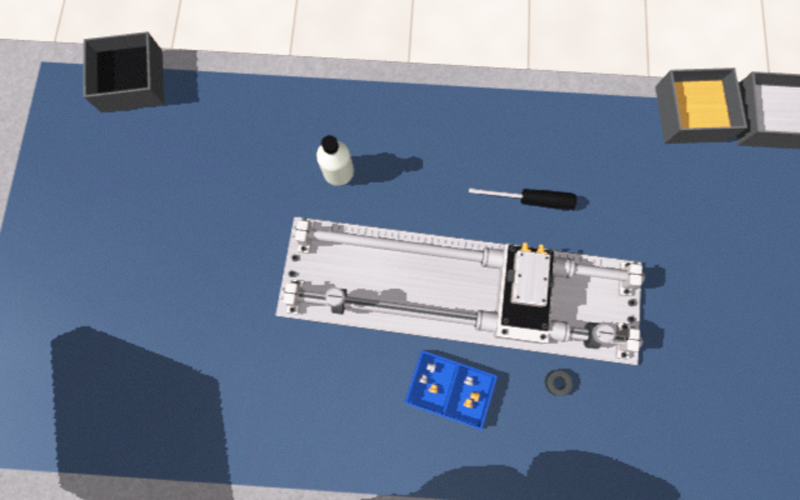

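View pics/scene0.png

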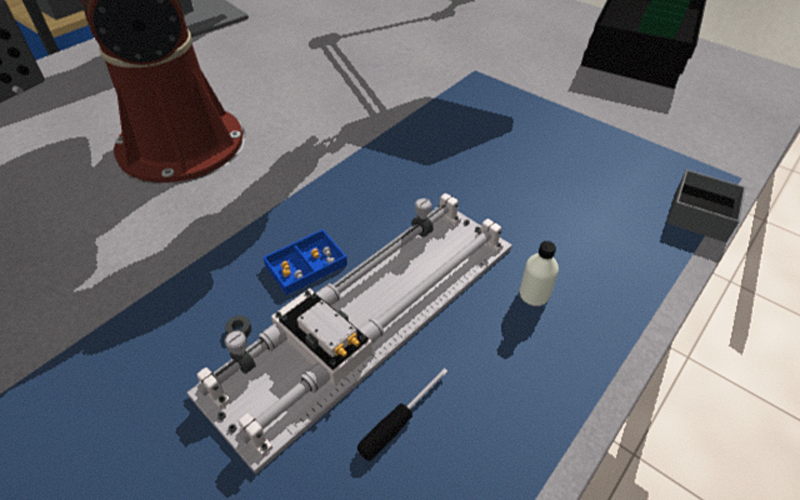

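The overview shows the left knob at about (336,298)/1.25 in top and (423,205)/1.25 in scene. The carriage's front sleeve end is at about (480,320)/1.25 in top. I'll enlarge both views.

```bash
python3 - <<'E'
from h import *
im=shot("top","top1.png",(215,165,415,295),4)
im2=shot("scene","sc1.png",(250,145,410,265),5)
E
```

```text
(no output)
```

View pics/top1.png

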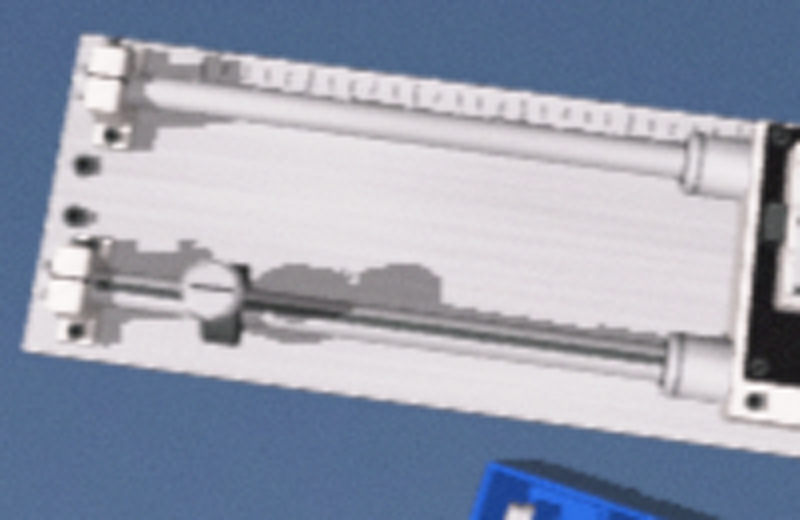

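View pics/sc1.png

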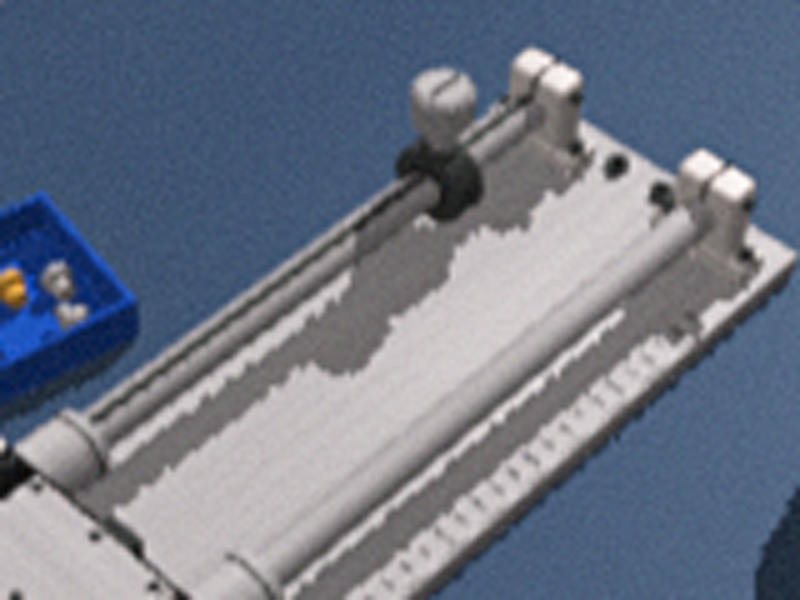

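```bash
python3 - <<'E'
from h import *
im=imaging.get_image("top");im2=imaging.get_image("scene")
c=lambda x,y:(215+x/4,165+y/4)
P=[ray(im,*q,12)[:2] for q in [c(83,36),c(22,350),(638/1.25,364/1.25),(643/1.25,262/1.25)]]
L=np.array([[75,260],[-75,260],[-75,-260],[75,-260]],float)
P=np.array(P);m=P.mean(0);H=(L).T@(P-m);th=np.arctan2(H[0,1]-H[1,0],H[0,0]+H[1,1])
R=np.array([[np.cos(th),-np.sin(th)],[np.sin(th),np.cos(th)]])
print("slide",m,th,"res",(P-m-L@R.T).round(1).tolist())
loc=lambda p:((p[:2]-m)@R).round(1)
k=ray(im,*c(211,290),89);print("knob top cam",k,loc(k))
d=lambda x,y:(250+x/5,145+y/5)
k=ray(im2,*d(443,90),89);print("knob scene",k,loc(k))
print("collar left/right lower corners top",[loc(ray(im,*c(*q),39)) for q in [(203,338),(238,344)]])
for q in [(680,335),(672,395),(674,365)]: print("sleeve",loc(ray(im,*c(*q),39)))
print("sleeve scene",loc(ray(im2,*d(65,412),53)),loc(ray(im2,*d(85,448),39)))
E
```

```text
slide [578.78429515 -75.53781135] -0.06742420401889555 res [[-0.9, 0.1], [0.4, 1.2], [0.9, 0.5], [-0.5, -1.8]]
knob top cam [544.71114236  97.02169277  89.        ] [-45.6 169.9]
knob scene [546.22606066  97.08220704  89.        ] [-44.1 170. ]
collar left/right lower corners top [array([-60.9, 177.2]), array([-61.5, 161.7])]
sleeve [-32.2 -28.7]
sleeve [-58.5 -27.8]
sleeve [-45.5 -27.4]
sleeve scene [-52.2 -24.7] [-43.6 -24.1]
```

The knob's at local (-45,170) mm, world about (545.3, 97). The sleeve end is near local y = -26.5, so the collar has to travel about 188 mm along (-0.067,-0.998). I'll go above the knob with the fingers closing across the rod.

```bash
python3 -m crank '[[26,-27,0,-5],[52,-54,0,-10],[78,-81,0,-15],[104,-108,0,-20],[130,-135,0,-26]]' 50 80
python3 -m crank '[[26,-27,0,-5],[52,-54,0,-10],[78,-81,0,-15],[104,-108,0,-20],[130,-135,0,-25]]'
python3 -m crank '[[26,-27,-15,-5],[52,-54,-30,-10],[78,-81,-45,-15],[104,-108,-60,-20],[125,-132,-75,-25]]'
python3 -m crank '[[0,0,0,0],[0,0,0,0]]'
python3 -c "
from h import *
s=sense();print(s['joint_pos'],s['tool_rot'],s['force'])"
```

```text
time_s: 0.72
position: [291.3, 363.5, 239.4]
tool_rot: [3.141, 0.0, 2.374]
force: [0.9, 0.4, 0.5]
finger_gap: 50.2
grasp_force: 0.0
time_s: 1.13
position: [421.6, 228.3, 239.5]
tool_rot: [3.141, -0.0, 1.936]
force: [0.3, 0.2, -0.1]
finger_gap: 49.9
grasp_force: 0.0
time_s: 1.55
position: [547.2, 95.8, 163.6]
tool_rot: [3.141, 0.0, 1.499]
force: [0.1, 0.4, -0.1]
finger_gap: 49.9
grasp_force: 0.0
time_s: 1.72
position: [545.6, 96.4, 163.1]
tool_rot: [-3.139, 0.0, 1.502]
force: [-0.3, 0.9, 0.2]
finger_gap: 49.9
grasp_force: 0.0
[ 4.29537474e-02  4.00110406e-01 -2.01835107e-01  9.71036024e-01
  9.10276723e-05  1.68272307e+00] [-3.13941095e+00  1.53614970e-04  1.50182340e+00] [-0.32968472  0.8930546   0.21264841]
```

```bash
python3 -m crank '[[0,0,-30,0],[0,0,-55,0],[0,0,-75,0],[0,0,-87,0],[0,0,-94,0]]'
python3 -m crank '[[0,0,0,0],[0,0,0,0]]'
python3 - <<'E'
from h import *
im=shot("scene","sc2.png",(270,100,390,190),6)
E
```

```text
time_s: 2.13
position: [544.1, 98.8, 69.3]
tool_rot: [-3.14, -0.0, 1.507]
force: [-0.1, 0.4, -0.6]
finger_gap: 50.0
grasp_force: 0.0
time_s: 2.3
position: [545.6, 98.5, 71.0]
tool_rot: [3.141, -0.0, 1.506]
force: [-0.1, -0.9, -0.3]
finger_gap: 49.4
grasp_force: 0.0
```

View pics/sc2.png

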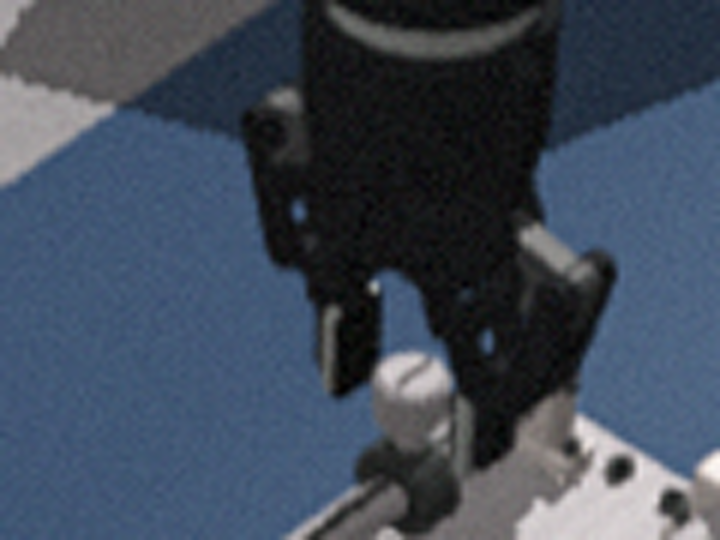

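The knob at (412,400) stands between the fingers, so I can close.

```bash
python3 -m crank '[[0,-1,-1,0],[0,-1,-1,0],[0,-1,-1,0],[0,-1,-1,0],[0,-1,-1,0]]' 20 80
python3 -m crank '[[0,0,0,0],[0,0,0,0],[0,0,0,0]]'
```

```text
time_s: 2.77
position: [545.5, 96.9, 70.4]
tool_rot: [3.141, -0.0, 1.504]
force: [-3.7, -0.7, 9.6]
finger_gap: 23.2
grasp_force: 77.8
time_s: 3.02
position: [545.4, 96.9, 70.4]
tool_rot: [3.141, -0.0, 1.504]
force: [-4.3, 0.4, 9.7]
finger_gap: 23.0
grasp_force: 77.9
```

```bash
python3 -m crank '[[0,0,0,6],[0,0,0,12],[0,0,0,18],[0,0,0,24],[0,0,0,30]]'
python3 -m crank '[[0,0,0,6],[0,0,0,12],[0,0,0,18],[0,0,0,24],[0,0,0,30]]'
python3 -m crank '[[0,0,0,0],[0,0,0,0]]'
python3 - <<'E'
from h import *
print(sense()["torque"])
im=shot("top","top2.png",(215,190,315,265),8)
E
```

```text
time_s: 3.43
position: [545.8, 97.0, 70.2]
tool_rot: [3.141, -0.0, 2.033]
force: [-1.3, 0.9, 5.5]
finger_gap: 22.9
grasp_force: 78.0
time_s: 3.85
position: [546.0, 97.3, 70.2]
tool_rot: [3.14, 0.0, 2.557]
force: [-1.3, 2.8, 4.7]
finger_gap: 22.6
grasp_force: 78.0
time_s: 4.02
position: [546.0, 97.3, 70.2]
tool_rot: [3.14, 0.001, 2.55]
force: [-1.6, 2.2, 6.4]
finger_gap: 22.6
grasp_force: 78.2
[0.59928024 0.28189382 0.1247929 ]
```

View pics/top2.png

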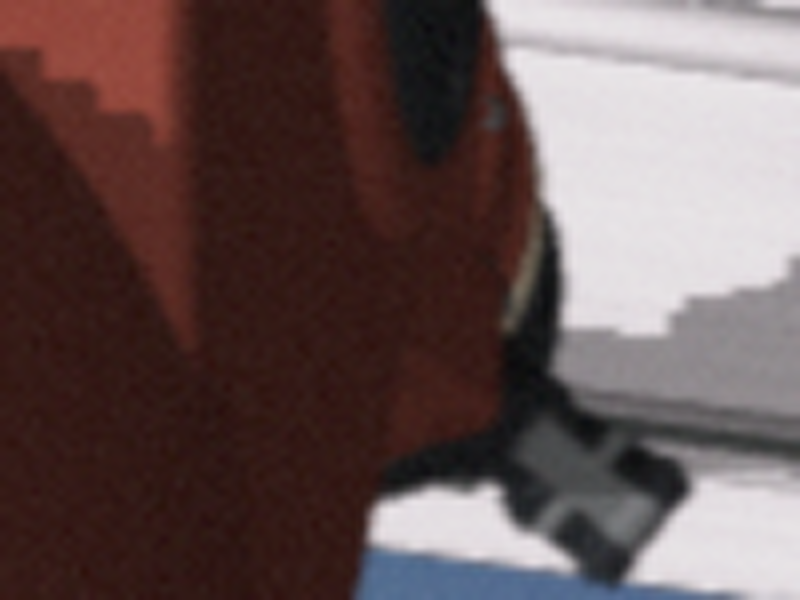

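The arm hides the knob in the top view. I'll test the drag with a short slide.

```bash
python3 -m crank '[[-0.1,-1,0,0],[-0.2,-2.5,0,0],[-0.3,-4,0,0]]'
python3 -m crank '[[-0.1,-2,0,0],[-0.3,-4,0,0],[-0.4,-6,0,0]]'
```

```text
time_s: 4.32
position: [545.8, 93.8, 70.2]
tool_rot: [3.139, 0.0, 2.549]
force: [-1.1, 5.0, 5.0]
finger_gap: 22.9
grasp_force: 78.2
time_s: 4.57
position: [545.4, 87.9, 70.2]
tool_rot: [3.139, -0.0, 2.549]
force: [-2.0, 5.3, 7.4]
finger_gap: 22.8
grasp_force: 78.2
```

Drag is only about 5 N, so the collar is free. I'll slide it on at 48 mm/s.

```bash
python3 -m crank '[[-0.3,-4,0,0],[-0.5,-8,0,0],[-0.8,-12,0,0],[-1.1,-16,0,0],[-1.35,-20,0,0]]'|grep -E 'pos|force'
python3 -m crank '[[-0.3,-4,0,0],[-0.5,-8,0,0],[-0.8,-12,0,0],[-1.1,-16,0,0],[-1.35,-20,0,0]]'|grep -E 'pos|force'
python3 -m crank '[[-0.3,-4,0,0],[-0.5,-8,0,0],[-0.8,-12,0,0],[-1.1,-16,0,0],[-1.35,-20,0,0]]'|grep -E 'pos|force'
python3 -m crank '[[-0.3,-4,0,0],[-0.5,-8,0,0],[-0.8,-12,0,0],[-1.1,-16,0,0],[-1.35,-20,0,0]]'|grep -E 'pos|force'
```

```text
position: [544.0, 68.1, 70.2]
force: [-1.7, 7.4, 7.4]
grasp_force: 78.2
position: [542.6, 48.0, 70.2]
force: [-1.3, 7.4, 6.9]
grasp_force: 78.2
position: [541.2, 28.0, 70.2]
force: [-2.8, 7.9, 7.0]
grasp_force: 78.3
position: [539.8, 8.0, 70.2]
force: [-1.5, 6.4, 7.4]
grasp_force: 78.3
```

```bash
python3 -m crank '[[-0.3,-4,0,0],[-0.5,-8,0,0],[-0.8,-12,0,0],[-1.1,-16,0,0],[-1.35,-20,0,0]]'|grep -E 'pos|force'
python3 -m crank '[[-0.3,-4,0,0],[-0.5,-8,0,0],[-0.8,-12,0,0],[-1.1,-16,0,0],[-1.35,-20,0,0]]'|grep -E 'pos|force'
python3 -m crank '[[-0.3,-4,0,0],[-0.5,-8,0,0],[-0.8,-12,0,0],[-1.1,-16,0,0],[-1.35,-20,0,0]]'|grep -E 'pos|force'
python3 -m crank '[[-0.3,-4,0,0],[-0.5,-8,0,0],[-0.8,-12,0,0],[-1,-15,0,0],[-1,-15,0,0]]'
python3 - <<'E'
from h import *
im=shot("scene","sc3.png",(190,185,350,305),5)
im=shot("top","top3.png",(330,210,430,285),8)
E
```

```text
position: [538.4, -12.1, 70.2]
force: [-0.9, 6.2, 8.2]
grasp_force: 78.4
position: [537.0, -32.1, 70.2]
force: [-2.4, 7.5, 8.0]
grasp_force: 78.4
position: [535.6, -52.1, 70.2]
force: [-1.9, 7.4, 9.5]
grasp_force: 78.4
time_s: 7.9
position: [534.5, -67.8, 70.1]
tool_rot: [3.14, -0.0, 2.549]
force: [-3.2, 4.2, 9.4]
finger_gap: 22.9
grasp_force: 78.6
```

View pics/sc3.png

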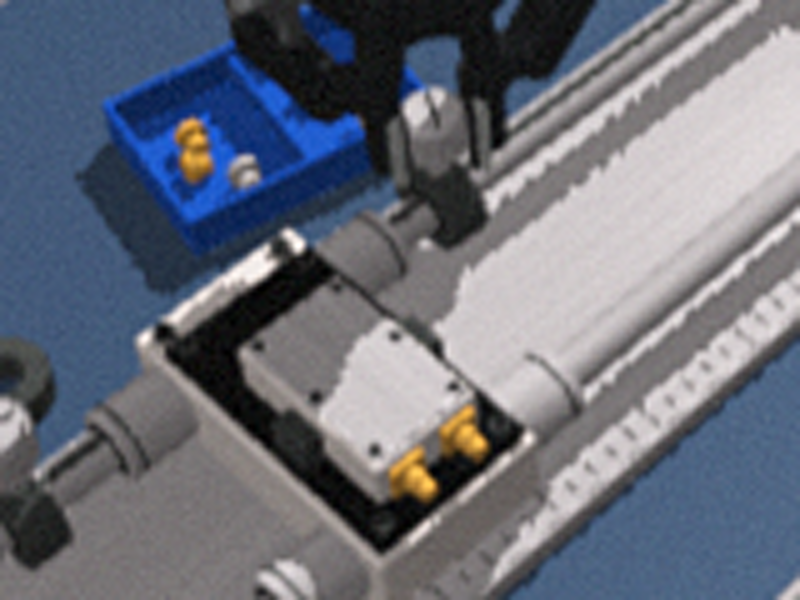

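The picture shows the knob at (432,120) with its slot turned, the collar near (450,205), and the sleeve end face near (390,245), roughly 20 mm apart. I'll close in and then creep.

```bash
python3 -m crank '[[-0.2,-3,0,0],[-0.4,-6,0,0],[-0.6,-9,0,0],[-0.8,-12,0,0],[-1,-15,0,0]]'|grep -E 'pos|force'
python3 -m crank '[[0,-0.5,0,0],[0,-1,0,0]]'|grep -E 'pos|force'
python3 -m crank '[[0,-0.5,0,0],[-0.1,-1,0,0]]'|grep -E 'pos|force'
python3 - <<'E'
from h import *
im=shot("scene","sc4.png",(240,190,300,245),10)
E
```

```text
position: [533.5, -82.2, 70.2]
force: [-2.1, 5.9, 8.9]
grasp_force: 78.5
position: [533.4, -83.6, 70.1]
force: [-2.9, 4.1, 8.6]
grasp_force: 78.6
position: [533.3, -84.5, 70.2]
force: [-1.9, 5.0, 9.9]
grasp_force: 78.6
```

View pics/sc4.png

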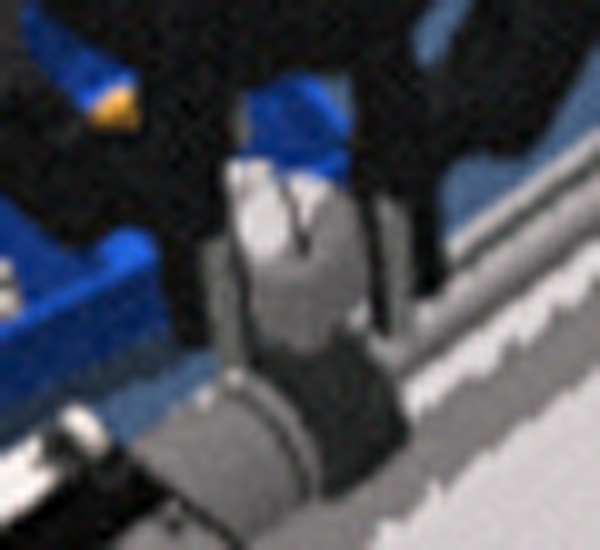

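The collar, around (340,420), is now a few mm off the sleeve rim at (300,430). I'll keep creeping and watch the force.

```bash
python3 -m crank '[[0,-0.3,0,0],[0,-0.6,0,0],[-0.1,-1,0,0]]'|grep -E 'pos|^force'
python3 -m crank '[[0,-0.3,0,0],[0,-0.6,0,0],[-0.1,-1,0,0]]'|grep -E 'pos|^force'
python3 -m crank '[[0,-0.3,0,0],[0,-0.6,0,0],[-0.1,-1,0,0]]'|grep -E 'pos|^force'
```

```text
position: [533.3, -85.5, 70.2]
force: [-3.2, 5.1, 8.8]
position: [533.2, -86.5, 70.2]
force: [-2.9, 4.4, 9.2]
position: [533.1, -86.9, 70.1]
force: [-1.8, 8.5, 9.4]
```

```bash
python3 -m crank '[[0,0,0,0],[0,0,0,0],[0,0,0,0]]'|grep -E 'pos|^force'
python3 -m crank '[[0,-0.3,0,0],[0,-0.3,0,0]]'|grep -E 'pos|^force'
python3 - <<'E'
from h import *
im=shot("scene","sc5.png",(240,190,300,245),10)
E
```

```text
position: [533.1, -86.9, 70.2]
force: [-1.5, 6.9, 9.3]
position: [533.2, -87.1, 70.2]
force: [-2.2, 8.5, 8.7]
```

View pics/sc5.png

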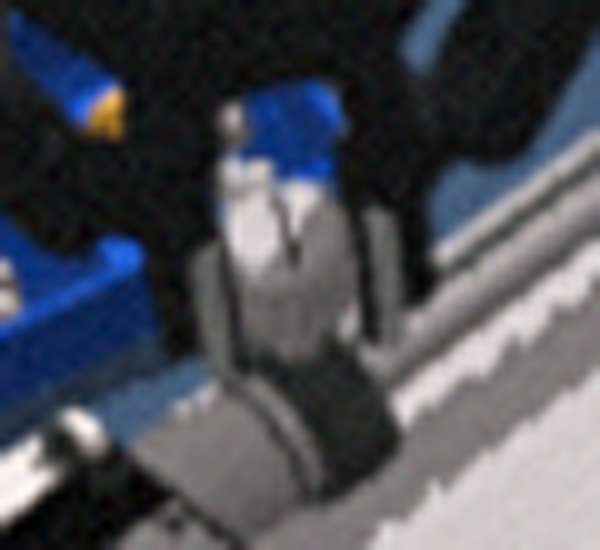

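The collar touches the sleeve and the carriage hasn't moved: its corner is still at (90,430). Next I tighten.

```bash
python3 -m crank '[[0,0,0,-6],[0,0,0,-12],[0,0,0,-18],[0,0,0,-24],[0,0,0,-30]]'|grep -E 'pos|force|rot'
python3 -m crank '[[0,0,0,-6],[0,0,0,-12],[0,0,0,-18],[0,0,0,-22],[0,0,0,-26]]'|grep -E 'pos|force|rot'
python3 -c "from h import *;print(sense()['torque'])"
python3 -m crank '[[0,0,0,-2],[0,0,0,-4],[0,0,0,-4]]'|grep -E 'pos|force|rot'
python3 -c "from h import *;print(sense()['torque'])"
```

```text
position: [532.9, -87.3, 70.2]
tool_rot: [3.14, -0.002, 2.021]
force: [-3.3, 7.3, 10.0]
grasp_force: 78.7
position: [532.6, -87.5, 70.3]
tool_rot: [-3.141, -0.002, 1.568]
force: [-5.5, 5.7, 13.6]
grasp_force: 79.0
[1.29769617 1.05008251 0.23403824]
position: [532.5, -87.5, 70.3]
tool_rot: [-3.141, -0.002, 1.5]
force: [-5.1, 5.5, 13.3]
grasp_force: 79.1
[1.25246093 1.05292251 0.11094733]
```

```bash
for i in 1; do python3 -m crank '[[0,0,0,-2],[0,0,0,-4],[0,0,0,-4]]'|grep -E 'pos|^force|rot'; done
python3 -c "from h import *;print(sense()['torque'],sense()['effort'][5])"
python3 -m crank '[[0,0,0,-2],[0,0,0,-4],[0,0,0,-4]]'|grep -E 'pos|^force|rot'
python3 -c "from h import *;print(sense()['torque'],sense()['effort'][5])"
```

```text
position: [532.6, -87.5, 70.4]
tool_rot: [-3.141, -0.001, 1.431]
force: [-6.2, 6.2, 14.8]
[1.16689382 1.09362745 0.73534205] 1.3777165487408638
position: [532.0, -88.5, 70.2]
tool_rot: [-3.14, 0.001, 1.36]
force: [-7.4, 0.4, 12.9]
[0.21338749 1.51284314 0.08946841] 0.6524899788200855
```

The torque climbed to 0.74 N m and then the pads slipped, so the screw is at its end stop. I'll release, lift and check.

```bash
python3 -m crank '[[0,0,0,0],[0,0,0,0],[0,0,0,0],[0,0,0,0],[0,0,0,0]]' 48 
python3 -m crank '[[0,0,10,0],[0,0,40,0],[0,0,75,0],[0,0,110,0],[0,0,140,0]]'
python3 -m crank '[[-20,25,15,0],[-50,60,30,0],[-80,95,40,0],[-110,130,40,0],[-130,160,40,0]]'|grep pos
python3 -m crank '[[0,0,0,0],[0,0,0,0]]'|grep -E 'force|pos'
python3 - <<'E'
from h import *
a=imaging.get_image("top");b=imaging.get_image("scene")
A=cv2.resize(a["color"][200:275,345:445,::-1],None,fx=6,fy=6,interpolation=2)
B=cv2.resize(b["color"][185:260,210:310,::-1],None,fx=6,fy=6,interpolation=2)
cv2.imwrite("pics/end.png",cv2.resize(np.vstack([A,B]),None,fx=.66,fy=.66))
# carriage shift: scene module patch vs first picture
o=cv2.resize(cv2.imread("pics/top0.png"),(640,400))[190:275,400:445]
r=cv2.matchTemplate(np.ascontiguousarray(a["color"][180:285,390:455,::-1]),o,5);print(cv2.minMaxLoc(r),"expect (10,10)")
E
```

```text
time_s: 12.02
position: [533.1, -88.5, 69.3]
tool_rot: [3.141, 0.0, 1.364]
force: [-0.6, -0.5, 1.0]
finger_gap: 48.0
grasp_force: 0.0
time_s: 12.43
position: [533.1, -88.5, 212.3]
tool_rot: [3.14, 0.0, 1.365]
force: [0.5, -0.6, -0.1]
finger_gap: 48.1
grasp_force: 0.0
position: [408.0, 63.6, 250.5]
position: [408.4, 64.2, 250.3]
force: [0.5, -0.5, -0.8]
grasp_force: 0.0
(-0.07174123078584671, 0.9917710423469543, (0, 20), (10, 10)) expect (10,10)
```

View pics/end.png

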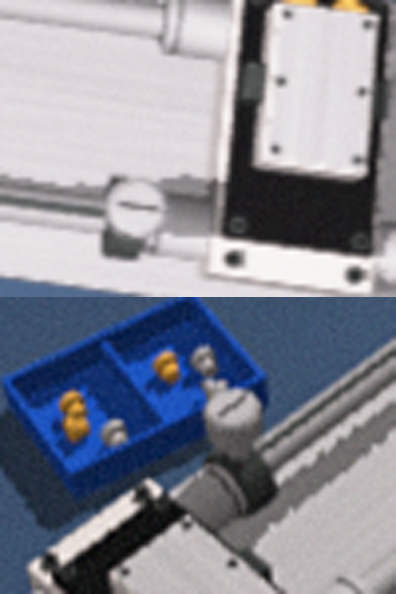

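The collar at (250,480) sits against the sleeve, the knob slot is back in its tight orientation, the carriage hasn't moved, and the robot is clear. I'm handing it in.

```bash
python3 -c "from h import *;print(job.job_done())"
```

```text
the job is handed in; nothing more can be done
None
```

The left collar now sits against the carriage's sleeve with its screw fully tight again, the carriage showed no shift in the before/after pictures, and the job is handed in at about 13 s; no verdict was shown.

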